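# Set the labelling jig to the yellow job and seat the card box

### The arm

A 7-joint arm with a two-finger parallel gripper is mounted at the origin on a cart in front of the work surface, level with it; the furniture and walls round the work are solid. World frame = base frame: x ahead of the robot, y to its left, z up, the work surface at z = 0. Lengths are in m, angles in rad, forces in N, time in s.
With the tool pointing down it reaches from about 0.35 to 0.9 m from the base axis. Payload 8.1 kg.
Tool frame: the origin (TCP) lies midway between the tips of the shut fingers; the grasp point (between the pads) lies 19 mm behind it; z points along the fingers, y is the line along which they close (so a half turn about z gives the same grasp; the last joint's range is limited). The gripper opens to 92 mm and grips with 3 to 60 N. Pads are 19 mm wide; open, the fingers measure 130 mm over their backs; the gripper's body (75 mm by 190 mm) begins 47 mm behind the grasp point.
Start: joints at [-1.261, 0.434, 0.025, 1.573, -0.012, 1.134, -0.075], TCP at [0.251, 0.573, 0.227] pointing down, gripper open.
Joint ranges: [-2.62, 2.62], [-0.44, 2.09], [-1.27, 1.32], [0.08, 2.57], [-1.32, 4.46], [0.12, 2], [-2.74, 2.74]. Speed limits (rad/s): [2.22, 2.22, 3.01, 3.01, 3.14, 3.14, 3.14].

### API

Orientations are given as a rotation vector (axis times angle).
In Python, from cell import arm gives the robot as it stands.
- The arm moves only by the tool send_rows, never from a script. Its argument "increments" is a list of rows, each a list of 3 entries, a list of its own where there are three numbers: the finger opening in cm, from 0 to 9.18, then the shift along the tool's x, y, z in cm, then the turn, a rotation vector about the tool's x, y, z in rad. A call has 1 to 5 rows; each row shifts and turns the commanded pose from where the row before left it, along the tool's axes as they then stand; what a row does not reach is not made up. A row lasts 1/10 s, in which the tool goes at most 50 mm and 8.59 degrees, less where a joint would pass 70% of its speed; a pose out of reach is approached as far as the arm can. A call is refused whole if a number of a shift passes 5 or a number of a turn 0.15, either way. A call with a gripper value outside its range is refused whole. The fingers move at their own pace and stop on an object; "force" is the grip in N (left out, the last holds). Time passes only in rows, so rows that do not move let the fingers close. It gives the time, the measured TCP pose, the force, the opening and the grip force at its end, in the units of the state.
- arm.observe(): the state, without advancing time (a new reading comes with each control period).
- arm.get_image(name): name is "scene" or "top" or "wrist"; returns the picture (384x512x3 uint8, red, green, blue); there is no depth.
- arm.camera_params(name): a dict with "camera_matrix" (3x3 intrinsics, pixels), "R" (3x3) and "t" (3): a world point X has camera coordinates R X + t. Camera axes: x right, y down, z forward; pixel columns grow to the right and rows downward; lengths in m; the calibration is good to about 2 mm. The wrist camera is an equidistant fisheye: a pixel r from the principal point sees the ray r / f radians off the axis. A picture is of the moment at which its call begins: read the wrist's pose just before it. camera_params takes no time and is no camera call; for the wrist camera it gives the pose at the moment of the call.
- arm.sign_off(): hands the job in; it is judged then, once.
The state is a dict: "clock": time; "joints": joint angles; "dq": joint speeds; "joint_efforts": joint torques, N m; "position": TCP position; "ee_rot": TCP orientation; "force": force on the tool from outside, world axes, zero at the start; "ft_torque": the same for the moment, N m; "width": opening from 0.0 (shut) to 1.0 (fully open); "gripper_force": force on a finger pad.
Only numpy, scipy, OpenCV 4.12 (cv2) and the standard library are available. Lean on these libraries where they do the work, as an engineer would, in place of code of your own. Each camera call takes 0.05 s, during which the arm holds its last target. There are 200 camera calls.

### The job

Set the labelling jig for the yellow job: with a fingertip, push its sliding stop along the rail (do not grip it) until it clicks into the notch at the yellow chip. Then push the card box along the jig's bed, sliding it and not lifting it, until it lies flat along the rail and snug against the stop, with the stop still clicked in at yellow. Leave the things around the jig where they stand.

Things in the scene. Friction and masses are not known exactly. Their poses are not given: they have to be found in the camera images.
- jig: Labelling jig, fixed on the table: grey bed 160 x 435 mm, top 10 mm above the table, with an aluminium rail along its far side. Origin at table height; y runs along the rail, x across towards it, z up. Bed: x -78 to +82, y -235 to +200 mm. The rail's upright front face is at x = +30 mm, its top at z = 42 mm. Three 14 mm wide notches in the rail's top lie at y = 0, 35 and 70 mm, one beside each chip.
- stop (a joint): Travel of the sliding stop, 0 to 0.200 m: its middle is at jig y = 0.165 minus this; grows towards jig -y, the card box's end. Starts at 0 to 0.05, short of the notches at 0.095, 0.130 and 0.165. Between notches it drags with 1 to 5 N. At a notch its spring plunger drops and pulls it the last few mm to the notch's middle (the push dips to nothing); about 11 N along the rail drives it out again, either way.
- stop_face (a point): Middle of the stop's face that the box comes to lie against (looks to jig -y), 25 mm above the table; axes as the jig's. The stop is a black upright plate, 10 mm thick along the rail, over the bed at jig x -40 to +28, z 12 to 58 mm. It hangs on an aluminium carriage on the rail, 44 mm long, jig x 33 to 55, z 44 to 62 mm, with a low black plunger cap up to z = 69 mm.
- stop_back (a point): On the opposite face of the stop's plate (it looks to jig +y, away from the card box), 35 mm above the table: the face to push on to move the stop towards the notches.
- stop_pointer (a point): Tip of the stop's small black pointer, which passes over the front edge of the chips. It is in line with a chip's black middle line (same jig y) when the stop sits in that chip's notch.
- plunger (a joint): How far the stop's spring plunger has dropped, m: below 0.001 while it rides on the rail, 0.003 to 0.004 in a notch.
- chip_yellow: Yellow job chip, 18 x 22 x 3 mm, fixed in the channel on the rail's top beside one of the three notches, at jig x = 68 mm (which notch varies). Origin at the middle of its underside; axes as the jig's.
- chip_red: Red job chip, as the yellow one, beside another notch.
- chip_blue: Blue job chip, as the yellow one, beside another notch.
- box_mid (a point): Centre of the closed card box (dark lid, grey base), 58 x 96 x 30 mm, about 0.12 kg, loose on the bed at its jig -y end, off the rail and a little askew. y is its long side, roughly along the rail, z up; 25 mm above the table while it lies on the bed. Seated, its long side lies on the rail's front face and its end on the stop's face.
- label_roll: Bystander: white label roll, 64 mm across, 38 mm high, behind the jig. Origin under its centre.
- stamp: Bystander: brown date stamp, 22 x 46 x 64 mm, standing behind the jig. Origin under its centre.
- glue_stick: Bystander: white and blue glue stick, 25 mm across, 88 mm high, standing behind the jig. Origin under its centre.
- marker: Bystander: black-capped white marker, 138 mm long, 18 mm thick, lying behind the jig. Origin under its middle.

How it is judged:
On the way, in this order (a step that is already met when the one before it is completed fails the run):
1. the stop sits clicked into the notch at the yellow chip (y of stop_pointer in the frame of chip_yellow between -0.003 and 0.003 m and value of joint plunger above 0.002 m), for 0.3 s.
2. the card box lies along the rail and against the stop, the stop still in the yellow notch (all of step 1 and y of box_mid in the frame of stop_face between -0.052 and -0.045 m and x of box_mid in the frame of jig between -0.003 and 0.004 m and angle between the y axis of box_mid and the y axis of jig, either way round below 0.06 rad and height (world z) of box_mid below 0.029 m and angle between box_mid's own z axis and vertical below 0.05 rad), for 0.2 s.
At the end, for the whole second after the job is handed in: The stop's pointer is within 3 mm of the yellow chip's middle line with the plunger dropped into the notch; the card box lies flat on the bed, at rest, within 4 mm of the stop's face and 4 mm of the rail's face, and parallel to the rail within 0.06 rad (all of step 2 and linear speed of card_box below 0.01 m/s); the robot touches nothing.
It fails at once if the stop's plate is gripped between the fingers (both of its faces pressed at once) (contact force between the fingers and stop_c1 above 1.5 N and contact force between the fingers and stop_c2 above 1.5 N).
It fails at once if the card box is lifted off the bed or tipped (height (world z) of box_mid above 0.037 m or angle between box_mid's own z axis and vertical above 0.2 rad).
It fails at once if the label roll, stamp, glue stick or marker is moved by more than 20 mm or lifted (distance of any of label_roll, stamp, glue_stick, marker from where it was at the start of the episode above 0.02 m).
It also fails if it takes over 61 s, if anything falls off the work surface, if the arm or the gripper's body presses on something with over 40 N, if the wrist force passes 120 N, or if a joint passes its speed limit or range.

## Working session

There is one attempt and no reset: what is moved stays moved. The work goes in short steps, Python scripts to look and compute and a tool call to move; the robot and the scene stay as the last step left them, time stands still between calls to the robot, and variables do not carry over. Pictures are saved under pics/ and viewed, at most 10 in all, crops included, and the job is handed in when it is done.

Besides the shell and the picture viewer there is one more tool, called after "Request:" in YAML: its name, and indented under it one key for each argument. send_rows: Moves the arm, as the interface text tells. Its arguments: {"type":"object","properties":{"increments":{"type":"array"},"force":{"type":"number"}},"required":["increments"]}

```bash
mkdir -p pics; ls
python3 - <<'E'
from cell import arm
import cv2,numpy as np
s=arm.observe();print({k:np.round(v,3) for k,v in s.items()})
ims=[arm.get_image(n) for n in ("scene","top")]
for n,i in zip(("scene","top"),ims):
    cv2.imwrite(f"pics/{n}0.png",i[:,:,::-1])
    p=arm.camera_params(n);print(n,{k:np.round(v,3).tolist() for k,v in p.items() if k in("R","t","camera_matrix")})
cv2.imwrite("pics/a.png",cv2.resize(np.vstack([ims[0],ims[1]])[:,:,::-1],None,fx=.78,fy=.78))
E
```

```text
pics
{'clock': np.float64(0.0), 'joints': array([-1.261,  0.435,  0.025,  1.574, -0.012,  1.134, -0.075]), 'dq': array([ 0.001, -0.   , -0.001, -0.002, -0.   , -0.001,  0.   ]), 'joint_efforts': array([ 1.0000e-03, -6.6785e+01,  9.8500e-01, -3.1445e+01, -6.1000e-02,
        4.3000e-02,  0.0000e+00]), 'position': array([0.251, 0.572, 0.226]), 'ee_rot': array([-6.440e-01, -3.075e+00,  3.000e-03]), 'force': array([0.711, 0.18 , 0.009]), 'ft_torque': array([-0.048,  0.037,  0.002]), 'gripper_force': np.float64(0.0), 'width': np.float64(0.997)}
scene {'camera_matrix': [[485.58, 0.0, 256.267], [0.0, 485.58, 186.466], [0.0, 0.0, 1.0]], 'R': [[0.788, -0.615, 0.013], [-0.35, -0.467, -0.812], [0.506, 0.635, -0.583]], 't': [-0.371, 0.354, 0.743]}
top {'camera_matrix': [[466.248, 0.0, 260.138], [0.0, 466.248, 189.458], [0.0, 0.0, 1.0]], 'R': [[-0.037, -0.999, -0.005], [-0.975, 0.038, -0.217], [0.217, -0.003, -0.976]], 't': [0.192, 0.621, 0.851]}
```

View pics/top0.png

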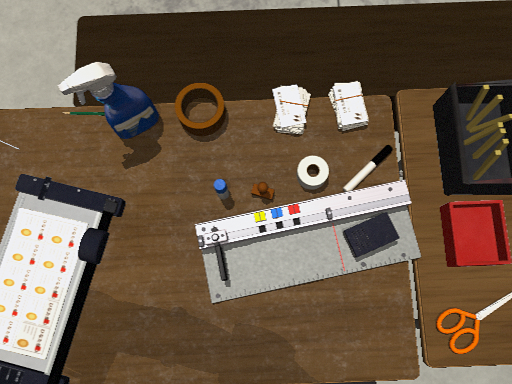

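View pics/scene0.png

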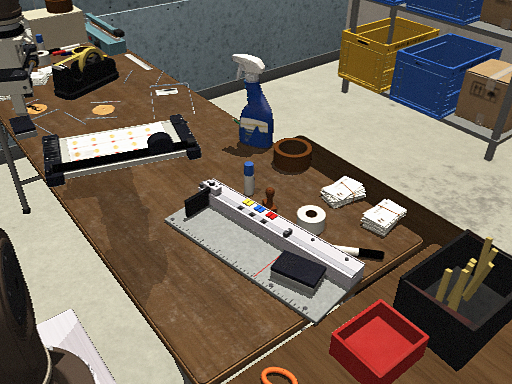

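The top view shows the stop plate at about (222,260), with the carriage at (212,237). The chips run yellow (260,216), blue (277,213), red (294,210), so yellow is the first notch, at jig y=70. The box is at (370,236) and askew. The bystanders stand behind the rail.

```bash
cat > h.py <<'E'
from cell import arm
import cv2,numpy as np
def ray(n,uv):
    p=arm.camera_params(n);K,R,t=[np.array(p[k],float) for k in("camera_matrix","R","t")]
    d=R.T@np.linalg.inv(K)@np.array([uv[0],uv[1],1.]);return -R.T@t.ravel(),d/np.linalg.norm(d)
def onz(n,uv,z):
    c,d=ray(n,uv);return c+d*(z-c[2])/d[2]
def tri(a,b):
    A=np.zeros((3,3));v=np.zeros(3)
    for n,uv in(("scene",a),("top",b)):
        c,d=ray(n,uv);M=np.eye(3)-np.outer(d,d);A+=M;v+=M@c
    return np.linalg.solve(A,v)
def proj(n,X):
    p=arm.camera_params(n);K,R,t=[np.array(p[k],float) for k in("camera_matrix","R","t")]
    q=K@(R@X+t.ravel());return q[:2]/q[2]
def chips(im,roi):
    hsv=cv2.cvtColor(im,cv2.COLOR_RGB2HSV);x0,y0,x1,y1=roi;o={}
    for c,(l,h) in {"y":((24,140,120),(34,255,255)),"b":((100,140,100),(125,255,255)),"r":((172,140,100),(180,255,255)),"r2":((0,160,120),(4,255,255))}.items():
        m=cv2.inRange(hsv,l,h);k=np.zeros_like(m);k[y0:y1,x0:x1]=m[y0:y1,x0:x1]
        n,_,st,ce=cv2.connectedComponentsWithStats(k)
        if n>1:
            i=1+np.argmax(st[1:,4]);o[c]=(ce[i],st[i,4])
    return o
E
python3 - <<'E'
from h import *
ims={n:cv2.imread(f"pics/{n}0.png")[:,:,::-1].copy() for n in("scene","top")}
ct=chips(ims["top"],(245,200,310,225));cs=chips(ims["scene"],(230,190,290,230));print(ct,cs)
for c in ct:
    if c in cs: print(c,tri(cs[c][0],ct[c][0]).round(4),onz("top",ct[c][0],.045).round(4))
t=ims["top"];hsv=cv2.cvtColor(t,cv2.COLOR_RGB2HSV)
m=cv2.inRange(hsv,(0,0,0),(180,255,75));k=np.zeros_like(m);k[205:262,340:402]=m[205:262,340:402]
n,_,st,ce=cv2.connectedComponentsWithStats(k);print(st,ce)
i=1+np.argmax(st[1:,4]);mm=(_==i).astype(np.uint8)
c=cv2.findContours(mm,0,2)[0][0];r=cv2.minAreaRect(c);b=cv2.boxPoints(r)
print(r,[onz("top",q,.04).round(4).tolist() for q in b], onz("top",r[0],.04))
w=np.hstack([cv2.resize(t[170:310,190:425],None,fx=3,fy=3,interpolation=cv2.INTER_CUBIC)])
cv2.imwrite("pics/b.png",w[:,:,::-1])
E
```

```text
{'y': (array([259.48913043, 215.90217391]), np.int32(92)), 'b': (array([276.26666667, 212.4       ]), np.int32(90)), 'r2': (array([293.48235294, 208.56470588]), np.int32(85))} {'y': (array([247.87179487, 201.76923077]), np.int32(39)), 'b': (array([259.29787234, 208.17021277]), np.int32(47)), 'r': (array([270., 211.]), np.int32(1)), 'r2': (array([271.25      , 214.93181818]), np.int32(44))}
y [0.5793 0.171  0.0446] [0.5792 0.171  0.045 ]
b [0.5855 0.137  0.0443] [0.585  0.1372 0.045 ]
r2 [0.592  0.1021 0.044 ] [0.5915 0.1024 0.045 ]
[[     0      0    512    384 195031]
 [   340    206     62     52   1576]
 [   366    218      1      1      1]] [[254.57171424 191.16257928]
 [370.30583756 233.2392132 ]
 [366.         218.        ]]
((374.6352233886719, 231.85882568359375), (40.99985885620117, 62.692901611328125), 77.47119140625) [[0.5684, 0.0108, 0.04], [0.5913, -0.1145, 0.04], [0.5103, -0.1238, 0.04], [0.4883, -0.0008, 0.04]] [ 0.53916112 -0.05697413  0.04      ]
```

View pics/b.png

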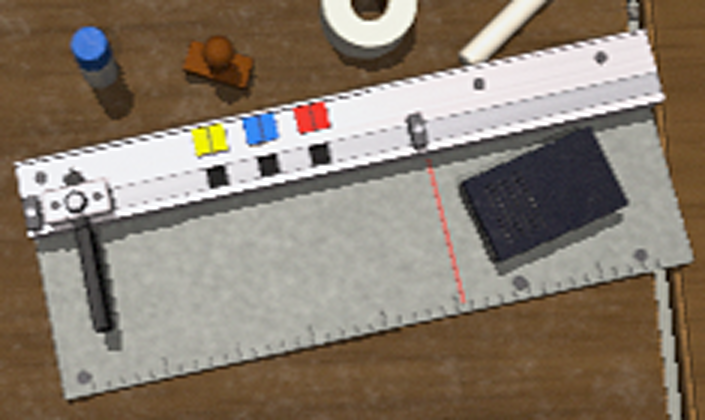

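The crop gives a clear jig outline, rail edge, box lid corners (462,182), (590,128), (627,202), (500,262), and stop plate running from (85,222) to (105,330).

```bash
cat >> h.py <<'E'
def cr(u,v): return ((u+.5)/3-.5+190,(v+.5)/3-.5+170)
E
python3 - <<'E'
from h import *
for nm,pts,z in(("bedfront",[(68,398),(692,262)],.01),("railfar",[(16,163),(645,32)],.042),("railfront",[(32,236),(663,101)],.042)):
    P=[onz("top",cr(*p),z) for p in pts];d=P[0]-P[1];print(nm,np.round(P,4).tolist(),np.arctan2(-d[0],d[1]).round(4),np.linalg.norm(d).round(4))
a=.1795
def setj(a,red=np.array([.5915,.1023])):
    x=np.array([np.cos(a),np.sin(a)]);y=np.array([-np.sin(a),np.cos(a)]);return red-.068*x,x,y
o,x,y=setj(a);print("o",o)
J=lambda P:[round(float((P[:2]-o)@x),4),round(float((P[:2]-o)@y),4)]
for nm,p,z in(("bf0",(68,398),.01),("bf1",(692,262),.01),("rf0",(32,236),.042),("rf1",(663,101),.042),("yel",None,0),("stopTopL",(78,224),.058),("stopTopR",(94,222),.058),("stopendL",(97,331),.058),("stopendR",(110,328),.058),("box",(462,182),.04),("box",(590,128),.04),("box",(627,202),.04),("box",(500,262),.04)):
    P=onz("top",(259.5,215.9) if p is None else cr(*p),.045 if p is None else z);print(nm,J(P),P.round(3))
b=np.mean([onz("top",cr(*p),.04) for p in((462,182),(590,128),(627,202),(500,262))],axis=0);print("boxmid",b,J(b))
E
```

```text
bedfront [[0.4143, 0.2715, 0.01], [0.4881, -0.1524, 0.01]] 0.1723 0.4302
railfar [[0.5683, 0.3005, 0.042], [0.6417, -0.1271, 0.042]] 0.17 0.4338
railfront [[0.5194, 0.2903, 0.042], [0.5937, -0.1341, 0.042]] 0.1733 0.4309
o [0.52459255 0.09015944]
bf0 [-0.0761, 0.1981] [0.414 0.271 0.01 ]
bf1 [-0.0792, -0.2321] [ 0.488 -0.152  0.01 ]
rf0 [0.0306, 0.1978] [0.519 0.29  0.042]
rf1 [0.0279, -0.233] [ 0.594 -0.134  0.042]
yel [0.0682, 0.0698] [0.579 0.171 0.045]
stopTopL [0.0299, 0.1655] [0.524 0.258 0.058]
stopTopR [0.0289, 0.1551] [0.525 0.248 0.058]
stopendL [-0.0396, 0.1669] [0.456 0.247 0.058]
stopendR [-0.0395, 0.1584] [0.457 0.239 0.058]
box [0.0043, -0.088] [0.545 0.004 0.04 ]
box [0.021, -0.1808] [ 0.578 -0.084  0.04 ]
box [-0.0321, -0.1912] [ 0.527 -0.104  0.04 ]
box [-0.0521, -0.0989] [ 0.491 -0.016  0.04 ]
boxmid [ 0.53504848 -0.04995595  0.04      ] [-0.0147, -0.1397]
```

Request:
send_rows:
  increments:
    - [0,[0,0,0],[0,0,-0.146]]
    - [0,[0,0,0],[0,0,-0.146]]
    - [0,[0,0,0],[0,0,-0.147]]
    - [0,[0,0,0],[0,0,-0.147]]
    - [0,[-2.2,-3.6,0],[0,0,0]]
  force: 20

```text
clock: 0.6
position: [0.2735, 0.5443, 0.226]
ee_rot: [0.293, -3.125, -0.003]
force: [-0.3, -0.3, 0.3]
width: 0.614
gripper_force: 0.0
```

Request:
send_rows:
  increments:
    - [0,[-2.2,-3.6,0],[0,0,0]]
    - [0,[-2.2,-3.6,0],[0,0,0]]
    - [0,[-2.2,-3.6,0],[0,0,0]]
    - [0,[-2.2,-3.6,0],[0,0,0]]
    - [0,[-2.2,-3.6,0],[0,0,0]]

```text
clock: 1.1
position: [0.4188, 0.3808, 0.2265]
ee_rot: [0.272, -3.129, 0.001]
force: [1.1, 0.6, -0.5]
width: 0.178
gripper_force: 0.0
```

Request:
send_rows:
  increments:
    - [0,[-2.2,-3.6,0],[0,0,0]]
    - [0,[-2.2,-3.6,0],[0,0,0]]
    - [0,[-2.1,-3.4,0],[0,0,0]]
    - [0,[0,0,0],[0,0,0]]
    - [0,[0,0,0],[0,0,0]]

```text
clock: 1.6
position: [0.5007, 0.2882, 0.2263]
ee_rot: [0.268, -3.129, 0.001]
force: [0.1, 1.3, 0.8]
width: 0.003
gripper_force: 0.0
```

Request:
send_rows:
  increments:
    - [0,[0,0,4.5],[0,0,0]]
    - [0,[0,0,4.5],[0,0,0]]
    - [0,[0,0,4.5],[0,0,0]]
    - [0,[0,0,4],[0,0,0]]
    - [0,[0,0,2.0],[0,0,0]]

```text
clock: 2.1
position: [0.497, 0.2898, 0.0282]
ee_rot: [0.275, -3.125, 0.002]
force: [-1.1, -0.4, -0.0]
width: 0.008
gripper_force: 0.0
```

Run:
```python
from h import *
s=arm.observe();print(s["position"],s["force"])
i=arm.get_image("top");cv2.imwrite("pics/top1.png",i[:,:,::-1])
cv2.imwrite("pics/c.png",cv2.resize(i[170:310,190:425],None,fx=3,fy=3,interpolation=cv2.INTER_CUBIC)[:,:,::-1])
```

```text
[0.49701782 0.28984191 0.02817301] [-1.10474467 -0.38410763 -0.03167829]
```

View pics/c.png

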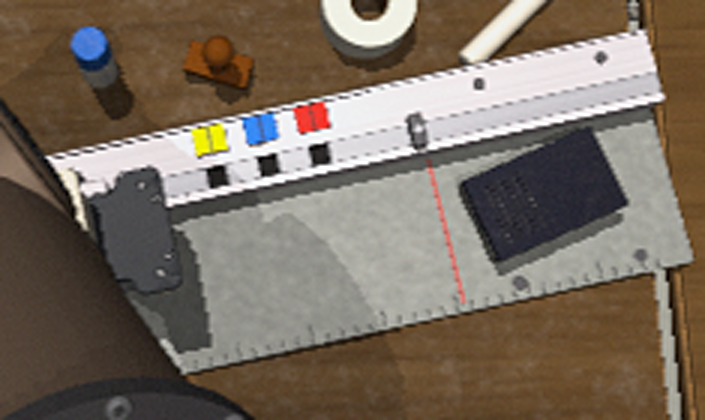

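The arm hides the stop from the top camera, so I'll push by position and force. The TCP is at jig y of about 0.202, and I expect the click at about 0.094.

Request:
send_rows:
  increments:
    - [0,[0,-1.0,0],[0,0,0]]
    - [0,[0,-1.0,0],[0,0,0]]
    - [0,[0,-1.0,0],[0,0,0]]
    - [0,[0,-1.0,0],[0,0,0]]
    - [0,[0,-1.0,0],[0,0,0]]

```text
clock: 2.65
position: [0.5091, 0.241, 0.0335]
ee_rot: [-0.273, 3.128, 0.004]
force: [-1.4, 5.9, -4.4]
width: 0.003
gripper_force: 2.8
```

Request:
send_rows:
  increments:
    - [0,[0,-1.0,0],[0,0,0]]
    - [0,[0,-1.0,0],[0,0,0]]
    - [0,[0,-0.7,0],[0,0,0]]
    - [0,[0,-0.5,0],[0,0,0]]
    - [0,[0,-0.3,0],[0,0,0]]

```text
clock: 3.15
position: [0.5155, 0.2056, 0.0331]
ee_rot: [-0.271, 3.128, 0.002]
force: [-3.4, 4.0, 4.1]
width: 0.004
gripper_force: 2.3
```

Run:
```python
from h import *
s=arm.observe();p=s["position"]-[.525,.09,0];c,n=np.cos(.173),np.sin(.173)
print("jig",p[0]*c+p[1]*n,-p[0]*n+p[1]*c,p[2],s["force"])
i=arm.get_image("top");w=arm.get_image("wrist")
cv2.imwrite("pics/d.png",np.vstack([cv2.resize(i[170:310,190:425],(640,300)),cv2.resize(w,(400,300))] if 0 else [cv2.resize(i[180:280,190:360],(510,300),interpolation=2),cv2.resize(w,(510,300))])[:,:,::-1])
```

```text
jig 0.010549609043183585 0.11552886726713496 0.033131838732048224 [-3.37400509  3.97587495  4.07364552]
```

View pics/d.png

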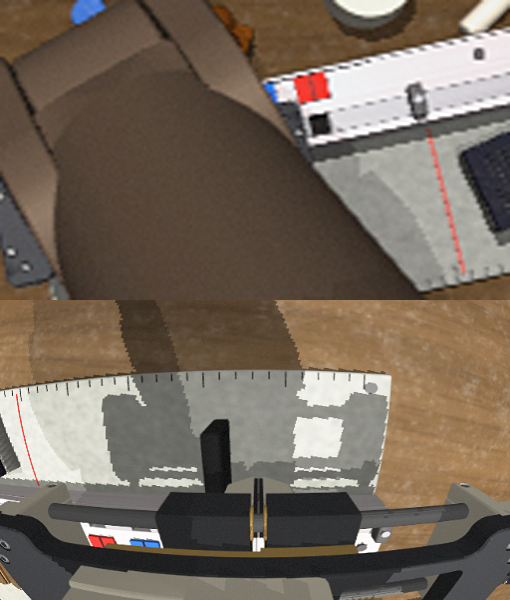

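The contact is holding and the stop is sliding with about 4 N, with roughly 2 cm left. I'll continue in smaller steps and watch for the force dip.

Request:
send_rows:
  increments:
    - [0,[0,-0.3,0],[0,0,0]]
    - [0,[0,-0.3,0],[0,0,0]]
    - [0,[0,-0.3,0],[0,0,0]]
    - [0,[0,-0.3,0],[0,0,0]]

```text
clock: 3.65
position: [0.5176, 0.194, 0.032]
ee_rot: [-0.272, 3.129, 0.001]
force: [0.4, 3.6, 3.2]
width: 0.003
gripper_force: 2.0
```

Request:
send_rows:
  increments:
    - [0,[0,-0.2,0],[0,0,0]]

```text
clock: 3.75
position: [0.5176, 0.191, 0.0317]
ee_rot: [-0.271, 3.13, -0.001]
force: [-1.1, 0.1, 0.8]
width: 0.005
gripper_force: 0.0
```

Request:
send_rows:
  increments:
    - [0,[0,-0.2,0],[0,0,0]]

```text
clock: 3.85
position: [0.5173, 0.1883, 0.0313]
ee_rot: [0.27, -3.129, 0.002]
force: [0.5, 0.7, -0.3]
width: 0.006
gripper_force: 0.0
```

Request:
send_rows:
  increments:
    - [0,[0,0,0],[0,0,0]]
    - [0,[0,0,0],[0,0,0]]

```text
clock: 4.05
position: [0.5174, 0.189, 0.0314]
ee_rot: [0.271, -3.129, 0.001]
force: [0.7, -0.0, 0.8]
width: 0.006
gripper_force: 0.0
```

The push dropped to nothing at TCP jig y of about 0.099, which matches the yellow notch. I'll back off, rise, and check.

Request:
send_rows:
  increments:
    - [0,[0,2,0],[0,0,0]]
    - [0,[0,1,-3],[0,0,0]]
    - [0,[0,0,-5],[0,0,0]]
    - [0,[3,0,-4],[0,0,0]]
    - [0,[4,-3,0],[0,0,0]]

```text
clock: 4.55
position: [0.4516, 0.1826, 0.1564]
ee_rot: [-0.278, 3.12, 0.009]
force: [0.5, -0.5, 1.1]
width: 0.009
gripper_force: 0.0
```

Request:
send_rows:
  increments:
    - [0,[2.5,-4,0],[0,0,0]]
    - [0,[0,-4.8,0],[0,0,0]]
    - [0,[0,-4.8,0],[0,0,0]]
    - [0,[0,-4.8,0],[0,0,0]]
    - [0,[0,0,0],[0,0,0]]

```text
clock: 5.05
position: [0.4561, -0.0147, 0.1519]
ee_rot: [-0.257, 3.131, -0.004]
force: [-0.2, 0.3, 0.3]
width: 0.004
gripper_force: 0.0
```

```bash
cat >> h.py <<'E'
def jig(P,o=(.525,.09),a=.173):
    p=np.array(P[:2])-o;c,n=np.cos(a),np.sin(a);return np.array([p[0]*c+p[1]*n,-p[0]*n+p[1]*c])
E
python3 - <<'E'
from h import *
s=arm.observe();print("jig",jig(s["position"]),s["position"],s["force"])
i=arm.get_image("top");w=arm.get_image("scene")
cv2.imwrite("pics/top2.png",i[:,:,::-1]);cv2.imwrite("pics/scene2.png",w[:,:,::-1])
cv2.imwrite("pics/e.png",np.vstack([cv2.resize(i[190:290,190:430],(720,300),interpolation=2),cv2.resize(w[170:290,160:400],(600,300),interpolation=2)[:,:600] if 0 else cv2.resize(w[175:275,160:400],(720,300),interpolation=2)])[:,:,::-1])
E
```

```text
jig [-0.085909   -0.09130992] [ 0.45609132 -0.01473515  0.15190195] [-0.23738603  0.34061354  0.25774254]
```

View pics/e.png

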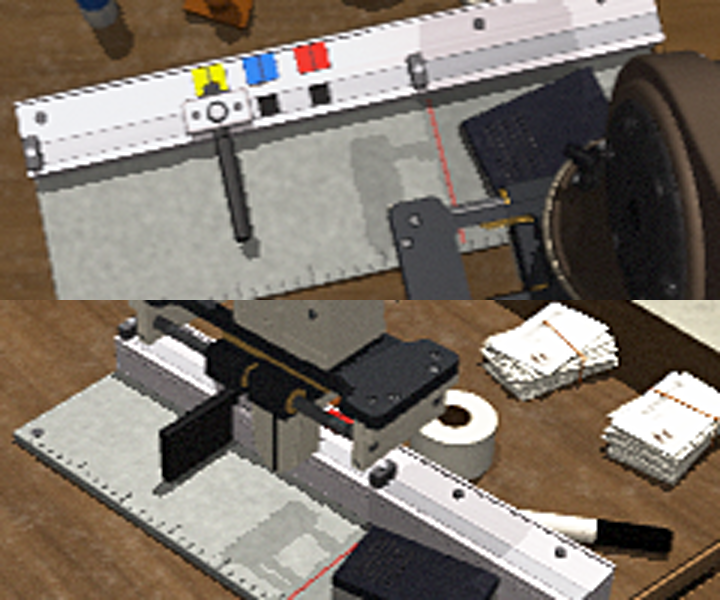

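The pointer tip lines up with the yellow chip's black middle line (crop pixel 211,85), so the stop is clicked in at yellow. Next I'll lower the fingertip in front of the box, near its +y end.

Request:
send_rows:
  increments:
    - [0,[0,-2.4,0],[0,0,0]]
    - [0,[0,0,4.5],[0,0,0]]
    - [0,[0,0,4.5],[0,0,0]]
    - [0,[0,0,3.8],[0,0,0]]
    - [0,[0,0,0],[0,0,0]]

```text
clock: 5.65
position: [0.4565, -0.0298, 0.0201]
ee_rot: [0.275, -3.121, -0.002]
force: [-0.0, 0.3, -0.0]
width: 0.002
gripper_force: 0.0
```

Run:
```python
from h import *
s=arm.observe();print("jig",jig(s["position"]),s["position"],s["force"])
```

```text
jig [-0.08811695 -0.10619022] [ 0.4564778  -0.0297734   0.02006055] [-0.00174719  0.31899749 -0.00354169]
```

Request:
send_rows:
  increments:
    - [0,[0,-1.4,-0.2],[0,0,0]]
    - [0,[-1.0,0,0],[0,0,0]]
    - [0,[-1.0,0,0],[0,0,0]]
    - [0,[-0.8,0,0],[0,0,0]]
    - [0,[-0.8,0,0],[0,0,0]]

```text
clock: 6.15
position: [0.4989, -0.038, 0.0264]
ee_rot: [-0.273, 3.129, 0.001]
force: [-0.8, 1.1, 0.6]
width: 0.004
gripper_force: 0.3
```

Request:
send_rows:
  increments:
    - [0,[-0.4,0,0],[0,0,0]]
    - [0,[-0.4,0,0],[0,0,0]]
    - [0,[-0.3,0,0],[0,0,0]]

```text
clock: 6.45
position: [0.507, -0.0375, 0.0254]
ee_rot: [0.271, -3.126, -0.0]
force: [-11.5, -2.1, 7.3]
width: 0.007
gripper_force: 5.6
```

Request:
send_rows:
  increments:
    - [0,[-0.3,0,0],[0,0,0]]
    - [0,[0,0,0],[0,0,0]]

```text
clock: 6.65
position: [0.5069, -0.0375, 0.0249]
ee_rot: [0.269, -3.121, -0.0]
force: [-13.0, -2.0, 8.3]
width: 0.001
gripper_force: 6.2
```

Run:
```python
from h import *
s=arm.observe();print("jig",jig(s["position"]),s["position"],s["force"])
```

```text
jig [-0.03973901 -0.12248225] [ 0.50693807 -0.03749453  0.02486541] [-12.98187428  -2.03462567   8.33034666]
```

Contact force is 13 N, so the box lies flat on the rail. I'll back off and go around to the box's -y end, checking joint 7 and the black bin clearance first.

Request:
send_rows:
  increments:
    - [0,[1.5,0,0],[0,0,0]]
    - [0,[3,0,0],[0,0,0]]
    - [0,[0,-2,-5],[0,0,0]]
    - [0,[0,-3,-4],[0,0,0]]
    - [0,[0,0,0],[0,0,0]]

```text
clock: 7.15
position: [0.479, -0.0967, 0.117]
ee_rot: [-0.263, 3.122, -0.005]
force: [1.7, -0.3, 0.7]
width: 0.006
gripper_force: 0.0
```

Run:
```python
from h import *
s=arm.observe();print("jig",jig(s["position"]),s["position"],s["force"],s["joints"])
c,n=np.cos(.173),np.sin(.173)
for q in((.037,-.32),(.037,-.13),(-.037,-.32),(.095,-.26)):
    P=np.array([.525+q[0]*c-q[1]*n,.09+q[0]*n+q[1]*c,.09]);print(q,P,proj("top",P))
```

```text
jig [-0.07741629 -0.17603594] [ 0.47904186 -0.09673453  0.11695348] [ 1.68862975 -0.2681373   0.71510117] [ 0.01629593  0.3416383   0.09143227  2.04392479 -0.04261776  0.7486749
  1.87246848]
(0.037, -0.32) [ 0.61653196 -0.21885417  0.09      ] [461.0688653  185.33181847]
(0.037, -0.13) [ 0.58382568 -0.03169034  0.09      ] [365.43571522 205.69847605]
(-0.037, -0.32) [ 0.54363657 -0.23159241  0.09      ] [472.84246977 222.61010628]
(0.095, -0.26) [ 0.66333788 -0.14976578  0.09      ] [422.49109685 163.24839415]
```

The unrotated gripper body would reach over the black bin, so I'll turn the tool 90°. That leaves tool x along jig +y and tool y along jig +x.

Request:
send_rows:
  increments:
    - [0,[0,0,0],[0,0,0.143]]
    - [0,[0,0,0],[0,0,0.143]]
    - [0,[0,0,0],[0,0,0.143]]
    - [0,[0,0,0],[0,0,0.143]]
    - [0,[0,0,0],[0,0,0.143]]

```text
clock: 7.65
position: [0.4755, -0.0921, 0.1118]
ee_rot: [-0.85, -3.024, 0.0]
force: [-0.8, 0.2, -0.5]
width: 0.005
gripper_force: 0.0
```

Request:
send_rows:
  increments:
    - [0,[0,0,0],[0,0,0.143]]
    - [0,[0,0,0],[0,0,0.143]]
    - [0,[0,0,0],[0,0,0.143]]
    - [0,[0,0,0],[0,0,0.143]]
    - [0,[0,0,0],[0,0,0.143]]

```text
clock: 8.15
position: [0.4754, -0.092, 0.1118]
ee_rot: [-1.854, -2.536, 0.0]
force: [0.2, 0.3, 0.5]
width: 0.01
gripper_force: 0.0
```

Request:
send_rows:
  increments:
    - [0,[0,0,0],[0,0,0.141]]
    - [0,[-2,3.7,0],[0,0,0]]
    - [0,[-1.7,3.7,0],[0,0,0]]
    - [0,[0,0,0],[0,0,0]]

```text
clock: 8.55
position: [0.5597, -0.1169, 0.112]
ee_rot: [2.018, 2.402, 0.001]
force: [1.0, 0.1, -0.2]
width: 0.004
gripper_force: 0.0
```

Run:
```python
from h import *
s=arm.observe();print("jig",jig(s["position"]),s["position"],s["force"],s["joints"])
from scipy.spatial.transform import Rotation as R
print(R.from_rotvec(s["ee_rot"]).as_matrix().round(3),np.cos(.173),np.sin(.173))
i=arm.get_image("top");w=arm.get_image("scene")
cv2.imwrite("pics/f.png",np.vstack([cv2.resize(i[140:260,220:460],(600,300),interpolation=2),cv2.resize(w[190:310,200:440],(600,300),interpolation=2)])[:,:,::-1])
```

```text
jig [-0.00146577 -0.2098106 ] [ 0.55967256 -0.11693103  0.11197626] [ 0.98207962  0.06528966 -0.21793554] [-0.22281729  0.49509006  0.47027094  1.86974455 -0.29140879  0.84059552
  0.56779775]
[[-0.173  0.985  0.004]
 [ 0.985  0.173 -0.002]
 [-0.003  0.003 -1.   ]] 0.9850727854955552 0.17213833761259542
```

View pics/f.png

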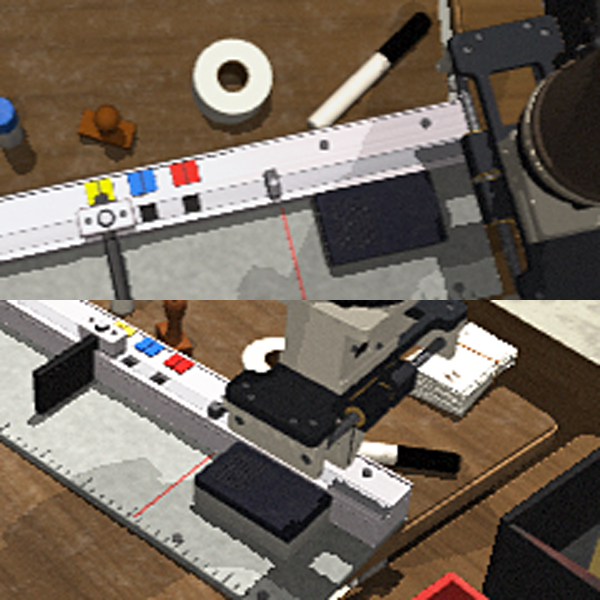

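Run:
```python
from h import *
for u,v in((437,178),(447,240),(315,196),(328,268)): print(jig(onz("top",(220+u/2.5,140+v/2.5),.04)).round(4))
```

```text
[ 0.0205 -0.1977]
[-0.0294 -0.192 ]
[ 0.0269 -0.0982]
[-0.0311 -0.094 ]
```

The box is parallel to the rail, with its far end at about y = -0.195. I'll back up 1.2 cm and then descend.

Request:
send_rows:
  increments:
    - [0,[-1.2,0,0],[0,0,0]]
    - [0,[0,0,3.5],[0,0,0]]
    - [0,[0,0,3.5],[0,0,0]]
    - [0,[0,0,2.0],[0,0,0]]
    - [0,[0,0,0],[0,0,0]]

```text
clock: 9.15
position: [0.554, -0.1279, 0.0198]
ee_rot: [-2.019, -2.401, 0.005]
force: [-0.2, 0.5, -0.3]
width: 0.005
gripper_force: 0.0
```

Request:
send_rows:
  increments:
    - [0,[0.8,0,0],[0,0,0]]
    - [0,[0.8,0,0],[0,0,0]]
    - [0,[0.8,0,0],[0,0,0]]
    - [0,[0.8,0,0],[0,0,0]]
    - [0,[0.8,0,0],[0,0,0]]

```text
clock: 9.65
position: [0.5504, -0.0875, 0.0228]
ee_rot: [2.02, 2.405, 0.001]
force: [0.7, -0.5, 0.6]
width: 0.003
gripper_force: 0.6
```

Run:
```python
from h import *
s=arm.observe();print("jig",jig(s["position"]),s["position"],s["force"])
```

```text
jig [-0.00549857 -0.1792086 ] [ 0.55043218 -0.08748003  0.02281341] [ 0.74058608 -0.450897    0.64877339]
```

Request:
send_rows:
  increments:
    - [0,[1,0.3,0],[0,0,0]]
    - [0,[1,0,0],[0,0,0]]
    - [0,[1,0,0],[0,0,0]]
    - [0,[1,0,0],[0,0,0]]
    - [0,[1,0,0],[0,0,0]]

```text
clock: 10.15
position: [0.5443, -0.0377, 0.0221]
ee_rot: [-2.021, -2.405, -0.0]
force: [0.1, -1.6, 0.7]
width: 0.004
gripper_force: 0.5
```

Request:
send_rows:
  increments:
    - [0,[1,0,0],[0,0,0]]
    - [0,[1,0,0],[0,0,0]]
    - [0,[1,0,0],[0,0,0]]
    - [0,[1,0,0],[0,0,0]]
    - [0,[1,0,0],[0,0,0]]

```text
clock: 10.65
position: [0.5357, 0.0115, 0.0221]
ee_rot: [-2.021, -2.405, -0.0]
force: [0.7, -0.8, -0.2]
width: 0.004
gripper_force: 0.4
```

Request:
send_rows:
  increments:
    - [0,[1,0,0],[0,0,0]]
    - [0,[0.6,0,0],[0,0,0]]
    - [0,[0.4,0,0],[0,0,0]]

```text
clock: 10.95
position: [0.5322, 0.0311, 0.0221]
ee_rot: [-2.02, -2.405, -0.0]
force: [-0.5, -1.3, 0.1]
width: 0.009
gripper_force: 0.2
```

Run:
```python
from h import *
s=arm.observe();print("jig",jig(s["position"]),s["position"],s["force"])
i=arm.get_image("top");w=arm.get_image("scene")
cv2.imwrite("pics/g.png",np.vstack([cv2.resize(i[180:280,200:400],(600,300),interpolation=2),cv2.resize(w[170:270,160:360],(600,300),interpolation=2)])[:,:,::-1])
```

```text
jig [-0.0030133  -0.05922502] [0.53222658 0.03114034 0.02209686] [-0.49216077 -1.34213008  0.07831629]
```

View pics/g.png

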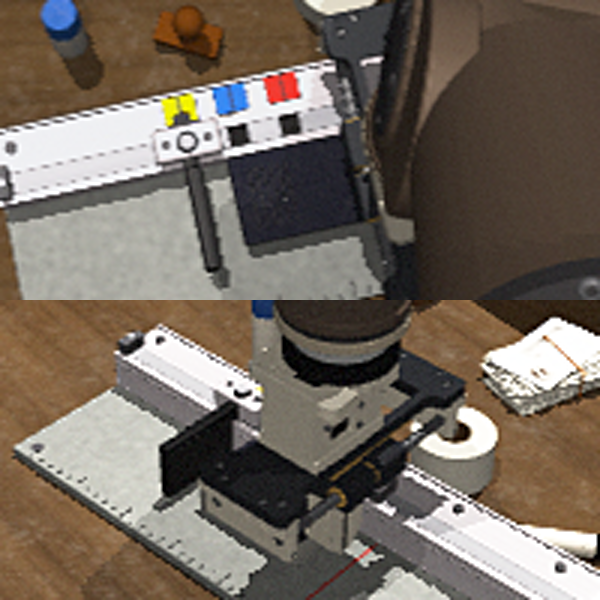

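The box is about 2 cm short of the stop and parallel to the rail, and the stop is still on yellow. I'll close the gap slowly.

Request:
send_rows:
  increments:
    - [0,[0.5,0,0],[0,0,0]]
    - [0,[0.5,0,0],[0,0,0]]
    - [0,[0.3,0,0],[0,0,0]]
    - [0,[0,0,0],[0,0,0]]

```text
clock: 11.45
position: [0.5301, 0.0438, 0.0221]
ee_rot: [-2.02, -2.405, -0.0]
force: [0.6, 0.5, 0.3]
width: 0.005
gripper_force: 0.0
```

Request:
send_rows:
  increments:
    - [0,[0.2,0,0],[0,0,0]]
    - [0,[0,0,0],[0,0,0]]

```text
clock: 11.65
position: [0.5298, 0.0453, 0.0221]
ee_rot: [-2.021, -2.405, -0.0]
force: [-0.2, -0.2, 0.1]
width: 0.004
gripper_force: 0.0
```

Request:
send_rows:
  increments:
    - [0,[0.2,0,0],[0,0,0]]
    - [0,[0,0,0],[0,0,0]]

```text
clock: 11.85
position: [0.5294, 0.0473, 0.0221]
ee_rot: [-2.021, -2.405, -0.0]
force: [0.1, 0.1, 0.2]
width: 0.002
gripper_force: 0.0
```

Request:
send_rows:
  increments:
    - [0,[0.15,0,0],[0,0,0]]
    - [0,[0,0,0],[0,0,0]]

```text
clock: 12.05
position: [0.5292, 0.0488, 0.0221]
ee_rot: [-2.021, -2.405, -0.0]
force: [0.2, 0.1, -0.2]
width: -0.001
gripper_force: 0.0
```

Request:
send_rows:
  increments:
    - [0,[0.1,0,0],[0,0,0]]
    - [0,[0,0,0],[0,0,0]]

```text
clock: 12.25
position: [0.529, 0.0497, 0.0221]
ee_rot: [-2.021, -2.405, -0.0]
force: [0.0, 0.4, -0.5]
width: 0.008
gripper_force: 0.1
```

Request:
send_rows:
  increments:
    - [0,[0.1,0,0],[0,0,0]]
    - [0,[0,0,0],[0,0,0]]

```text
clock: 12.45
position: [0.529, 0.0501, 0.0222]
ee_rot: [2.021, 2.404, -0.0]
force: [0.5, -2.3, -0.3]
width: 0.01
gripper_force: 1.2
```

Request:
send_rows:
  increments:
    - [0,[0.1,0,0],[0,0,0]]
    - [0,[0,0,0],[0,0,0]]
    - [0,[0,0,0],[0,0,0]]

```text
clock: 12.75
position: [0.5289, 0.0506, 0.0222]
ee_rot: [2.022, 2.403, -0.001]
force: [1.0, -4.6, -0.5]
width: 0.007
gripper_force: 2.6
```

Request:
send_rows:
  increments:
    - [0,[-1,0,0],[0,0,0]]
    - [0,[-2,0,0],[0,0,0]]
    - [0,[-2,0,-4.5],[0,0,0]]
    - [0,[0,0,-4.5],[0,0,0]]
    - [0,[-2,-3.5,0],[0,0,0]]

```text
clock: 13.25
position: [0.513, -0.0218, 0.1171]
ee_rot: [2.012, 2.403, 0.014]
force: [0.0, -0.3, -0.2]
width: 0.005
gripper_force: 0.0
```

Request:
send_rows:
  increments:
    - [0,[-3,-3,0],[0,0,0]]
    - [0,[-3,-3,0],[0,0,0]]
    - [0,[-3,-3,0],[0,0,0]]
    - [0,[0,0,0],[0,0,0]]

```text
clock: 13.65
position: [0.4293, -0.1319, 0.1124]
ee_rot: [-2.029, -2.397, 0.001]
force: [-0.4, 0.5, -0.4]
width: 0.004
gripper_force: 0.0
```

Run:
```python
from h import *
s=arm.observe();print("jig",jig(s["position"]),s["position"],s["force"])
i=arm.get_image("top");w=arm.get_image("scene")
cv2.imwrite("pics/k.png",np.vstack([cv2.resize(i[185:260,230:380],(600,300),interpolation=2),cv2.resize(w[180:255,190:340],(600,300),interpolation=2)])[:,:,::-1])
```

```text
jig [-0.13242919 -0.20213652] [ 0.42934305 -0.13191532  0.1124095 ] [-0.42991841  0.50824098 -0.35525605]
```

View pics/k.png

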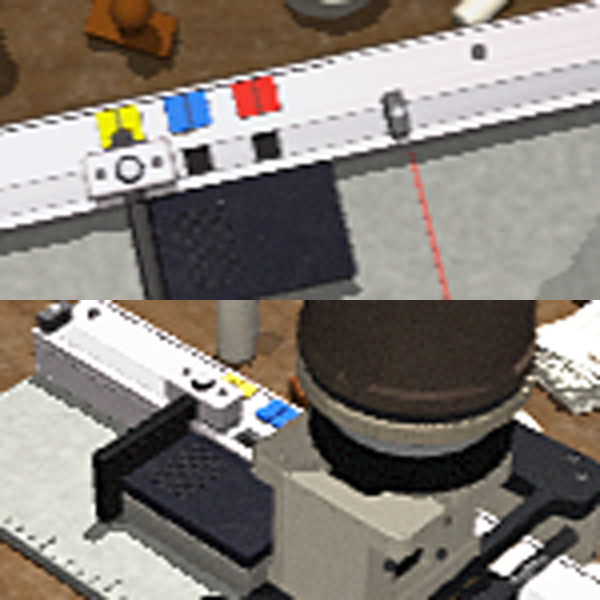

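The box is snug on the stop and the pointer is on yellow. To be sure of the rail side, I'll seat it with one light push towards the rail at mid-box.

Request:
send_rows:
  increments:
    - [0,[4.3,0.8,0],[0,0,0]]
    - [0,[4.3,0.8,0],[0,0,0]]
    - [0,[4.3,0.8,0],[0,0,0]]
    - [0,[4.3,0.8,0],[0,0,0]]
    - [0,[4.2,0.8,0],[0,0,0]]

```text
clock: 14.25
position: [0.4357, 0.0937, 0.1122]
ee_rot: [-2.018, -2.408, -0.001]
force: [0.1, -0.7, -0.6]
width: 0.007
gripper_force: 0.0
```

Request:
send_rows:
  increments:
    - [0,[0,0,3],[0,0,0]]
    - [0,[0,0,3],[0,0,0]]
    - [0,[0,0,2.6],[0,0,0]]
    - [0,[0,0,0],[0,0,0]]

```text
clock: 14.65
position: [0.434, 0.0912, 0.0237]
ee_rot: [-2.017, -2.405, 0.006]
force: [-0.6, -0.1, 0.4]
width: 0.009
gripper_force: 0.0
```

Run:
```python
from h import *
s=arm.observe();print("jig",jig(s["position"]),s["position"],s["force"])
```

```text
jig [-0.08948599  0.0168375 ] [0.4339514  0.09118219 0.02374675] [-0.6147261  -0.11510785  0.3872764 ]
```

Contact is expected at x of about -0.047, which is 4.2 cm ahead.

Request:
send_rows:
  increments:
    - [0,[0,1.2,0],[0,0,0]]
    - [0,[0,1.2,0],[0,0,0]]
    - [0,[0,0.8,0],[0,0,0]]
    - [0,[0,0.5,0],[0,0,0]]
    - [0,[0,0.2,0],[0,0,0]]

```text
clock: 15.15
position: [0.4753, 0.097, 0.0267]
ee_rot: [2.021, 2.404, 0.002]
force: [-0.3, -0.6, 0.5]
width: 0.006
gripper_force: 0.0
```

Request:
send_rows:
  increments:
    - [0,[0,0.2,0],[0,0,0]]
    - [0,[0,0.1,0],[0,0,0]]
    - [0,[0,0,0],[0,0,0]]

```text
clock: 15.45
position: [0.4768, 0.0973, 0.0261]
ee_rot: [-2.021, -2.405, 0.0]
force: [-0.8, 1.2, -0.5]
width: 0.007
gripper_force: 0.0
```

Request:
send_rows:
  increments:
    - [0,[0,0.2,0],[0,0,0]]
    - [0,[0,0,0],[0,0,0]]

```text
clock: 15.65
position: [0.4773, 0.0973, 0.0259]
ee_rot: [-2.02, -2.403, 0.004]
force: [-4.1, -1.1, 4.1]
width: 0.005
gripper_force: 2.5
```

Request:
send_rows:
  increments:
    - [0,[0,0.2,0],[0,0,0]]
    - [0,[0,0,0],[0,0,0]]

```text
clock: 15.85
position: [0.4774, 0.0973, 0.0257]
ee_rot: [-2.019, -2.401, 0.007]
force: [-11.2, -1.4, 8.8]
width: 0.002
gripper_force: 5.7
```

The box is firmly against the rail. I'll withdraw and check.

Request:
send_rows:
  increments:
    - [0,[0,-0.5,0],[0,0,0]]
    - [0,[0,-2.5,0],[0,0,0]]
    - [0,[0,-3,-3],[0,0,0]]
    - [0,[-4,-2,-4.5],[0,0,0]]
    - [0,[-4.5,-2,0],[0,0,0]]

```text
clock: 16.35
position: [0.402, 0.0074, 0.0944]
ee_rot: [2.013, 2.408, 0.009]
force: [2.1, -1.1, -0.7]
width: 0.003
gripper_force: 0.0
```

Request:
send_rows:
  increments:
    - [0,[-4.5,-2,0],[0,0,0]]
    - [0,[-4.5,0,0],[0,0,0]]
    - [0,[-3,0,0],[0,0,0]]
    - [0,[0,0,0],[0,0,0]]
    - [0,[0,0,0],[0,0,0]]

```text
clock: 16.85
position: [0.4008, -0.1159, 0.0916]
ee_rot: [2.024, 2.403, 0.0]
force: [-0.9, 0.3, 0.3]
width: 0.003
gripper_force: 0.0
```

Run:
```python
from h import *
s=arm.observe();print(s["position"],s["force"])
i=arm.get_image("top");w=arm.get_image("scene")
cv2.imwrite("pics/l.png",np.vstack([cv2.resize(i[185:260,230:380],(600,300),interpolation=2),cv2.resize(w[180:255,190:340],(600,300),interpolation=2)])[:,:,::-1])
```

```text
[ 0.40078446 -0.11591871  0.09162412] [-0.88275227  0.2747578   0.3077231 ]
```

View pics/l.png

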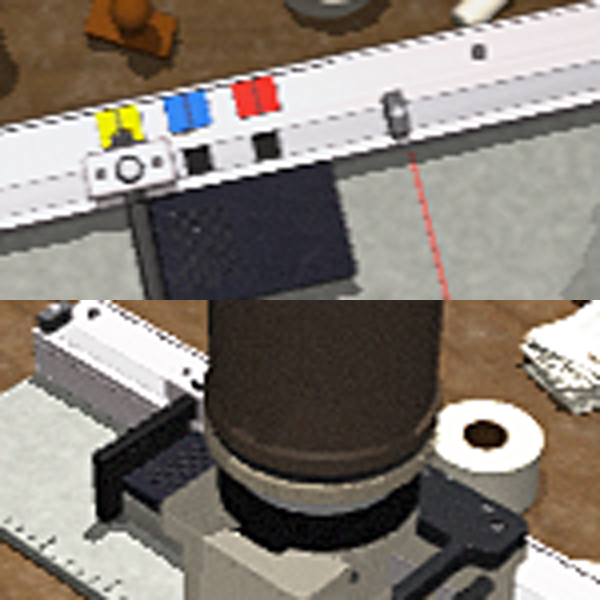

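The box lies against both the rail and the stop, the pointer is on the yellow line at (122,135), and the robot is clear of everything. Handing in.

```bash
python3 -c "
from cell import arm
print(arm.sign_off())"
```

```text
the job is handed in; nothing more can be done
None
```

I handed the job in at about 17 s: the stop is clicked in at yellow and the card box lies flat along the rail and snug against it, by the final camera view and push forces; the hand-in returned no verdict.

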